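# Hold the dryer's start key turned

### The arm

A 6-joint arm with a two-finger parallel gripper is mounted at the origin on the work surface. World frame = base frame: x ahead of the robot, y to its left, z up, the work surface at z = 0. Lengths are in m, angles in rad, forces in N, time in s.
With the tool pointing down it reaches from about 0.3 to 0.775 m from the base axis. Payload 14.6 kg.
Tool frame: the origin (TCP) lies at the very end of the fingers, on their centre line; the grasp point (between the pads) lies 19 mm behind it; z points along the fingers, y is the line along which they close (so a half turn about z gives the same grasp; the last joint's range is limited). The gripper opens to 94 mm and grips with 3 to 60 N. Pads are 16 mm wide; open, the fingers measure 119 mm over their backs; the gripper's body (75 mm by 177 mm) begins 78 mm behind the grasp point.
Start: joints at [-1.247, 0.3, 1.521, -0, 1.321, -0.067], TCP at [0.21, -0.509, 0.205] pointing down, gripper open.
Joint ranges: [-3.03, 3.03], [-0.79, 2.21], [0.23, 2.52], [-1.04, 4.18], [0, 3.07], [-2.55, 2.55]. Speed limits (rad/s): [2.22, 2.22, 2.57, 3.14, 3.14, 3.14].

### API

Orientations are given as a rotation vector (axis times angle).
In Python, from cell import get_state, eyes, finish_job gives the robot as it stands.
- The arm moves only by the shell command python3 -m crank 'ROWS' [FORCE]. ROWS is a JSON object of lists of equal length, an entry for each row: "fingers": the closure in counts, from 0 (fully open) to 255 (shut); "offset": the shift along the world's x, y, z in units of 30 mm (1.0 is 30 mm), a list of three; "roll": the turn about the world's z in units of 6 degrees (1.0 is 6 degrees). A call has 1 to 10 rows; each row is the pose to reach, as a shift and turn from the pose commanded when the call began; what a row does not reach only later rows make up. A row lasts 1/10 s, in which the tool goes at most 50 mm and 8.59 degrees, less where a joint would pass 70% of its speed; a pose out of reach is approached as far as the arm can. A call with a gripper value outside its range is refused whole. The fingers move at their own pace and stop on an object; FORCE is the grip in N (left out, the last holds). Time passes only in rows, so rows that repeat a pose let the fingers close. It gives the time, the measured TCP pose, the force, the opening and the grip force at its end, in the units of the state.
- get_state(): the state, without advancing time (a new reading comes with each control period).
- eyes.get_image(name): name is "scene" or "top"; returns a dict with "img" (420x560x3 uint8, blue, green, red), "z_map" (420x560 float32, m along the optical axis (not along the pixel's ray), 0 where there is no reading), "intrinsics" (3x3 intrinsics, pixels), "camera_from_world" (4x4, takes a point from world to camera coordinates). Camera axes: x right, y up, looking along -z (the intrinsics and any distortion apply to the point x, -y, -z); pixel columns grow to the right and rows downward; lengths in m; the calibration is good to about 2 mm. A picture is of the moment at which its call begins.
- finish_job(): hands the job in; it is judged then, once.
Trained networks look in the newest picture that a camera, given by its name, has taken for a name from the list of things; names that differ only in an ending like _2 or _b are one class to them, and where a whole thing is asked for, a point or a joint stands for the part that bears it (a point fixed in the world has none). Each returns a list of dicts, best first, with "confidence" (0 to 1); they miss things now and then, are a little off and sometimes report something else, mostly with a low value. They report only what shows in the picture. A call takes as long as a camera call.
- eyes.recognise(camera, label): "location" ([column, row] in pixels, amid what is visible of it).
- eyes.regions_of(camera, label): "pixels" (420x560 bool, what is visible of it) and "location" ([column, row] in pixels, amid what is visible of it).
The state is a dict: "t": time; "qpos": joint angles; "qd": joint speeds; "joint_efforts": joint torques, N m; "ee_pos": TCP position; "tool_rot": TCP orientation; "wrist_force": force on the tool from outside, world axes, zero at the start; "torque": the same for the moment, N m; "finger_gap": finger opening in m; "grip_force": force on a finger pad.
Only numpy, scipy, OpenCV 4.12 (cv2) and the standard library are available. Lean on these libraries where they do the work, as an engineer would, in place of code of your own. Each camera call takes 0.05 s, during which the arm holds its last target. There are 200 camera calls.

### The job

The tray dryer's blower only starts while its spring-return key switch is held over. Take the key with the square head out of the wooden key block, push it fully home in the keyhole on top of the control box - the side pins are sticky, so wiggle it if it hangs up - and turn it a quarter turn clockwise, up to the stop. Finish while still gripping the key and holding it at the stop (let go and it springs back), and leave the other keys and everything else on the bench where they are.

Things in the scene. Friction and masses are not known exactly. Their poses are not given: they have to be found in the camera images.
- key: the key to use, 30 g: square black head 32 wide (y) x 32 high (z) x 9 mm thick (x), steel blade downward. Origin: centre of the head's flat underside (the shoulder); z up through the head. Stands upright, shoulder resting on the key block; grip the head across its thickness, draw straight up over 32 mm to clear the slot. A half turn about z makes no difference
- key_tip (a point): the key's tip, 29.5 mm below its origin on its axis (axes as the key's). Below the shoulder come 8 mm of round neck (4.4 mm diameter), then a flat blade 10 wide (y) x 4 mm thick (x), its two narrow edges running in at 45 degrees to the tip over the last 5 mm
- key_round: another key, same blade and frame, round head (disc 34 mm in diameter, 9 mm thick); stands in the same block, to be left alone
- key_clover: another key, same blade and frame, three-lobed head (36 wide, 34 high, 9 mm thick); stands in the same block, to be left alone
- key_block: fixed wooden block 60 (x) x 190 (y) x 40 mm high, origin at the centre of its underside; three slots in a row along y, 60 mm apart, middle one at its centre, any key in any slot, heads with thickness along block x and width along the row, 24 to 28 mm apart
- keyhole (a point): middle of the keyhole, on the top face of the square steel plate (36 x 36 x 6 mm) on the control box, 91 mm above the bench; box axes: z up, y along the keyhole's long side. Hole 5.8 (x) x 12 mm (y), rim chamfered 1.5 mm: 1 mm play around the blade. Plate fixed, barrel below it. Fully home, the key's origin is at this point; only within 2 mm of that does the blade clear the plate and turn
- control_box: fixed grey steel box 130 (x) x 230 (y) x 85 mm high, origin at the centre of its underside; keyhole 55 mm towards +y at x = 0; two lamps 10 mm high at y = -12 mm, x = +-28 mm; mushroom stop button (40 mm diameter, top 32 mm above the box top) at y = -72 mm
- barrel (a joint): turn of the barrel under the plate, rad: 0 at rest, grows clockwise seen from above, stop at 1.57. A spring returns it (0.04 N m at rest, 0.12 at the stop). The blade has play in it: the key turns up to 0.15 further than the barrel, so about 1.7 in all
- pins (a point): a point on the barrel axis 11 mm below the keyhole (turns with the barrel): level of the upper of two pairs of sticky pins that close on the blade's narrow edges from both sides; the lower pair is 7 mm deeper. Each pair hangs up a straight push at some 10 to 30 N, but a pin yields to 5 N sideways and stays back: rock the key 1 to 2 mm to and fro along the keyhole and push on
- jar: bystander: amber glass jar 76 mm in diameter, 110 mm high, origin under its centre
- bowl: bystander: steel bowl 150 mm in diameter, 60 mm high, origin under its centre
- label_roll: bystander: paper label roll 60 mm in diameter, 30 mm high, lying flat, origin under its centre
- spatula: bystander: spatula lying on the bench
- spray: bystander: white bottle 64 mm in diameter, 160 mm high, origin under its centre
- hygrometer: bystander: white box 25 x 75 x 55 mm with a grey display, origin under its centre

How it is judged:
On the way, in this order (a step that is already met when the one before it is completed fails the run):
1. the square-headed key stands fully home in the keyhole, not yet turned (z of key in the frame of keyhole below 0.003 m and horizontal distance between key and keyhole below 0.004 m and angle between key's own z axis and vertical below 0.15 rad and value of joint barrel below 0.3 rad), for 0.1 s.
2. the key has turned the barrel a quarter turn clockwise (value of joint barrel above 1.4 rad), for 0.2 s.
At the end, for the whole second after the job is handed in: The square-headed key is home in the keyhole (shoulder within 4 mm of the plate, within 4 mm of the keyhole's middle, upright within 0.15 rad), the barrel is held turned by more than 1.4 rad (80 degrees) against its spring, at rest, and the fingers still grip the key with more than 2 N (value of joint barrel above 1.4 rad and z of key in the frame of keyhole below 0.004 m and horizontal distance between key and keyhole below 0.004 m and angle between key's own z axis and vertical below 0.15 rad and contact force between the fingers and key above 2 N and linear speed of key below 0.03 m/s); the arm keeps its last pose, push and grip.
It fails at once if another key was lifted or knocked (distance of any of key_round, key_clover from where it was at the start of the episode above 0.012 m).
It fails at once if something else on the bench was moved (distance of any of jar, bowl, label_roll, spatula, spray, hygrometer from where it was at the start of the episode above 0.03 m).
It also fails if it takes over 51 s, if anything falls off the work surface, if the arm or the gripper's body presses on something with over 40 N, if the wrist force passes 120 N, or if a joint passes its speed limit or range.

## Working session

There is one attempt and no reset: what is moved stays moved. The work goes in short steps, Python scripts to look and compute and a shell command to move; the robot and the scene stay as the last step left them, time stands still between calls to the robot, and variables do not carry over. Pictures are saved under pics/ and viewed, at most 10 in all, crops included, and the job is handed in when it is done.

```bash
mkdir -p pics
cat > h.py <<'E'
import numpy as np, cv2
from cell import get_state, eyes, finish_job
def cloud(d):
    K=d["intrinsics"];T=np.linalg.inv(d["camera_from_world"]);z=d["z_map"]
    v,u=np.mgrid[:z.shape[0],:z.shape[1]]
    x=(u-K[0,2])/K[0,0]*z;y=(v-K[1,2])/K[1,1]*z
    P=np.stack([x,-y,-z,np.ones_like(z)],-1)@T.T
    return P[...,:3]
E
python3 - <<'E'
from h import *
s=get_state();print({k:np.round(v,3) for k,v in s.items()})
for c in("scene","top"):
    d=eyes.get_image(c);cv2.imwrite(f"pics/{c}.png",d["img"]);P=cloud(d);np.savez(f"{c}.npz",P=P,z=d["z_map"],img=d["img"],K=d["intrinsics"],C=d["camera_from_world"])
    print(c,d["intrinsics"],np.round(d["camera_from_world"],3))
    for l in("key","key_round","key_clover","key_block","keyhole","control_box"):
        for r in eyes.regions_of(c,l)[:2]:
            m=r["pixels"]&(d["z_map"]>0);Q=P[m]
            if len(Q):print(c,l,round(r["confidence"],2),np.round(r["location"]),m.sum(),np.round(np.median(Q,0),4),np.round(np.percentile(Q,2,0),3),np.round(np.percentile(Q,98,0),3))
E
```

```text
{'t': np.float64(0.0), 'qpos': array([-1.247,  0.3  ,  1.522, -0.   ,  1.321, -0.067]), 'qd': array([-0.001, -0.   ,  0.001, -0.001, -0.001, -0.   ]), 'joint_efforts': array([ 2.0000e-03, -5.3180e+01, -3.5274e+01,  7.1000e-02,  2.4000e-02,
       -0.0000e+00]), 'ee_pos': array([ 0.209, -0.508,  0.205]), 'tool_rot': array([-3.081, -0.61 ,  0.   ]), 'wrist_force': array([-0.146,  0.498, -0.65 ]), 'torque': array([-0.009, -0.013,  0.013]), 'grip_force': np.float64(0.0), 'finger_gap': np.float64(0.094)}
scene [[493.232296     0.         276.5462937 ]
 [  0.         493.232296   206.52696286]
 [  0.           0.           1.        ]] [[-0.572  0.82   0.007  0.309]
 [-0.686 -0.483  0.545  0.356]
 [ 0.451  0.307  0.838 -1.633]
 [ 0.     0.     0.     1.   ]]
scene key 0.65 [330. 234.] 113 [0.551  0.1778 0.0634] [0.526 0.16  0.04 ] [0.556 0.194 0.076]
scene key_round 0.49 [310. 224.] 94 [0.5604 0.1204 0.0656] [0.553 0.105 0.045] [0.565 0.135 0.075]
scene key_block 0.59 [330. 243.] 1752 [0.5628 0.1814 0.0389] [0.511 0.085 0.   ] [0.591 0.27  0.052]
scene keyhole 0.84 [220. 186.] 4970 [ 0.602
[... 440 characters left out ...]
 0.63 [217. 222.] 50 [0.5484 0.1743 0.0715] [0.543 0.161 0.047] [0.554 0.189 0.076]
top key_round 0.45 [242. 214.] 52 [0.5578 0.1166 0.0699] [0.553 0.102 0.04 ] [0.563 0.13  0.076]
top key_clover 0.6 [197. 226.] 75 [0.5398 0.2342 0.0565] [0.533 0.22  0.038] [0.55  0.252 0.075]
top key_clover 0.3 [349. 205.] 4899 [ 0.58   -0.1624  0.0855] [ 0.498 -0.28   0.002] [ 0.668 -0.044  0.114]
top key_block 0.61 [221. 221.] 1442 [0.5469 0.1771 0.0401] [0.51  0.088 0.017] [0.585 0.267 0.045]
top keyhole 0.86 [348. 204.] 4831 [ 0.5804 -0.1628  0.0855] [ 0.5   -0.28   0.003] [ 0.667 -0.042  0.114]
top control_box 0.89 [346. 204.] 4848 [ 0.5805 -0.1616  0.0855] [ 0.499 -0.28   0.002] [ 0.667 -0.043  0.114]
```

View pics/top.png

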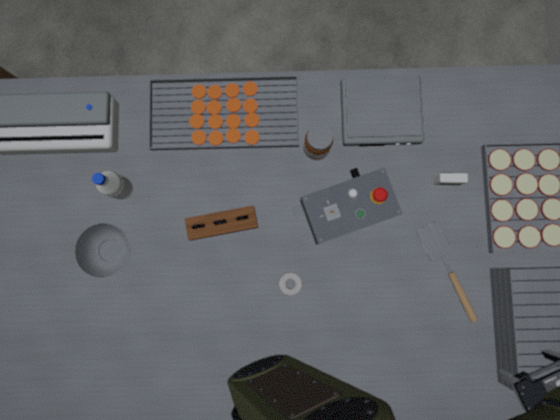

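View pics/scene.png

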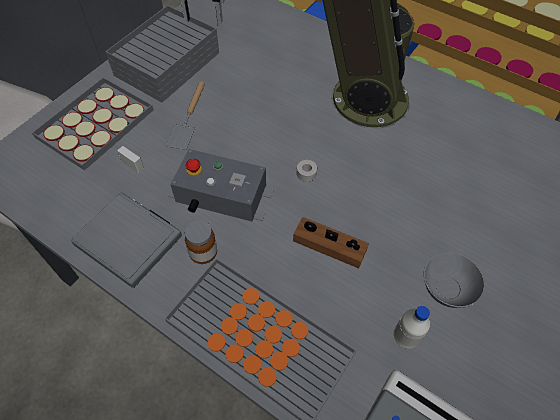

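The square key (331,235 in scene; 220,222 in top) stands in the middle slot. The keyhole plate is at (332,212) in top, with the button at (379,195) on the box's -y end. Next I'll fit the poses.

Run:
```python
from h import *
def rect(Q):
    (c,s,a)=cv2.minAreaRect((Q[:,:2]*1000).astype(np.float32));b=cv2.boxPoints((c,s,a))
    e=[b[1]-b[0],b[2]-b[1]];l=max(e,key=np.linalg.norm);l=l*np.sign(l[1])
    return np.round(c,1),np.round(s,1),round(np.degrees(np.arctan2(-l[0],l[1])),2)
for c in("top","scene"):
    f=np.load(c+".npz");P=f["P"];z=f["z"]
    for l,lo,hi in(("key_block",.034,.045),("control_box",.081,.0885),("key",.064,.08),("keyhole",.0895,.0935)):
        R=eyes.regions_of(c,l) 
        if not R: continue
        m=R[0]["pixels"]&(z>0)&(P[...,2]>lo)&(P[...,2]<hi)
        m=cv2.morphologyEx(m.astype(np.uint8),cv2.MORPH_OPEN,np.ones((2,2)))>0
        print(c,l,m.sum(),rect(P[m]),np.median(P[m],0).round(4))
f=np.load("top.npz")["img"][175:255,170:420];cv2.imwrite("pics/c1.png",cv2.resize(f,None,fx=3.2,fy=3.2,interpolation=cv2.INTER_CUBIC))
f=np.load("scene.npz")["img"][140:275,165:375];f=cv2.resize(f,None,fx=3.8,fy=3.8,interpolation=cv2.INTER_CUBIC);cv2.imwrite("pics/c2.png",np.clip(f*1.6,0,255))
```

```text
top key_block 1345 (array([539.9, 137.3]), array([269.8, 115.8]), np.float32(-10.9)) [0.5451 0.1732 0.0401]
top control_box 3453 (array([ 568.1, -136. ]), array([130. , 357.1]), np.float32(18.09)) [ 0.5787 -0.1667  0.0854]
top key 40 (array([547.5, 174.6]), array([ 6.2, 29.5]), np.float32(9.64)) [0.5462 0.1726 0.0702]
top keyhole 86 (array([ 561.9, -119.6]), array([28.4, 37.4]), np.float32(9.21)) [ 0.5638 -0.1206  0.0913]
scene key_block 1173 (array([841.7, 248.8]), array([690. , 190.8]), np.float32(-77.07)) [0.5565 0.1911 0.04  ]
scene control_box 2319 (array([870.2,  49.6]), array([900. , 252.8]), np.float32(-53.47)) [ 0.5859 -0.1528  0.0853]
scene key 54 (array([546.3, 183.6]), array([21.1, 35.7]), np.float32(48.36)) [0.5502 0.1826 0.0693]
scene keyhole 65 (array([ 583.3, -135. ]), array([67. , 88.4]), np.float32(14.18)) [ 0.5655 -0.1192  0.0907][ WARN:0@0.942] global loadsave.cpp:1063 imwrite_ Unsupported depth image for selected encoder is fallbacked to CV_8U.
```

View pics/c1.png

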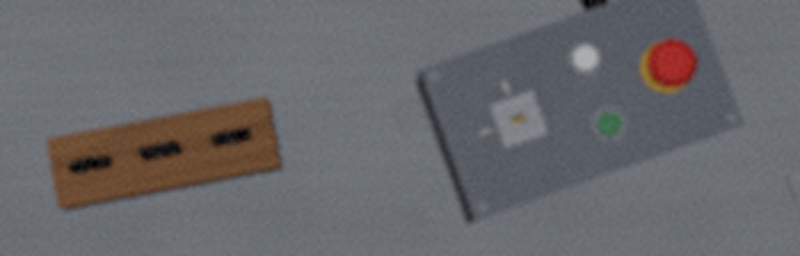

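View pics/c2.png

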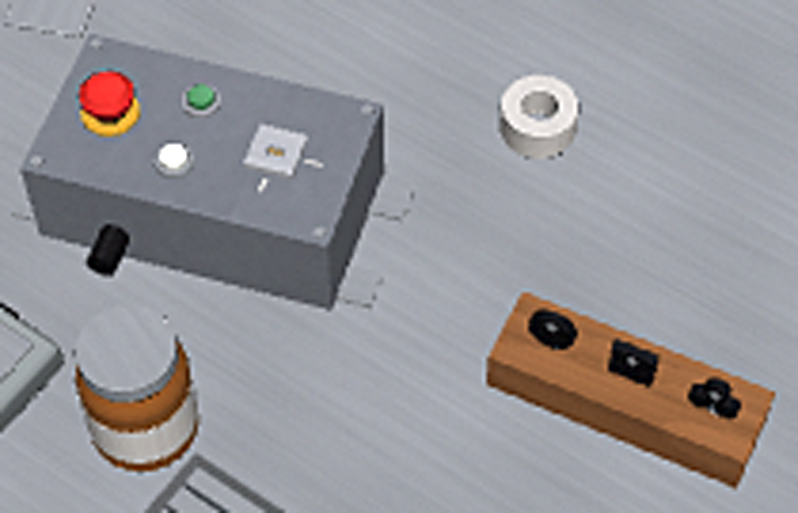

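Box and block are well seen. I'll fit both poses to feature centroids from both cameras: hole, plate, lamps and button for the box, and the three heads for the block.

```bash
cat > fit.py <<'E'
from h import *
from scipy.optimize import least_squares
def load(c):
    f=np.load(c+".npz");return f
def proj(f,p):
    q=f["C"]@np.r_[p,1];q=np.array([q[0],-q[1],-q[2]]);q=f["K"]@q;return q[:2]/q[2]
def cen(mask,near):
    n,l,s,c=cv2.connectedComponentsWithStats(mask.astype(np.uint8))
    k=[i for i in range(1,n) if s[i,4]>=4]
    i=min(k,key=lambda i:np.hypot(*(c[i]-near)));return c[i],s[i,4]
def Rz(a):return np.array([[np.cos(a),-np.sin(a),0],[np.sin(a),np.cos(a),0],[0,0,1]])
if __name__=="__main__":
    F={c:load(c) for c in("top","scene")}
    obs={"box":[],"blk":[]}
    near={"top":dict(plate=(332,212),green=(360,214),red=(379,195),sq=(220,222),rd=(242,217),cl=(198,226)),
      "scene":dict(plate=(237.5,180),green=(217.5,166),red=(193,165),sq=(331.5,235),rd=(310.5,226.5),cl=(352.5,244.5))}
    mod={"plate":("box",(0,.055,.091)),"white":("box",(-.028,-.012,.092)),"green":("box",(.028,-.012,.092)),"red":("box",(0,-.072,.113)),
      "sq":("blk",(0,0,.056)),"rd":("blk",(0,-.06,.057)),"cl":("blk",(0,.06,.056))}
    near["top"]["white"]=(353,193);near["scene"]["white"]=(210,181)
    for c,f in F.items():
        im=f["img"].astype(int);hsv=cv2.cvtColor(f["img"],cv2.COLOR_BGR2HSV).astype(int);H,S,V=hsv[...,0],hsv[...,1],hsv[...,2]
        ref=np.median(V[(S<60)])
        for k,(b,p) in mod.items():
            u,v=map(int,near[c][k]);
            if k in("plate","white"):
                loc=V[v-12:v+12,u-12:u+12]; m=(V>(np.median(loc)+loc.max())/2.-5)&(S<70) if k=="white" else (V>np.median(loc)+ .45*(np.percentile(loc,97)-np.median(loc)))
            elif k=="green": m=(H>40)&(H<85)&(S>90)
            elif k=="red": m=((H<8)|(H>172))&(S>130)
            else: m=V<45
            q,a=cen(m,near[c][k]);obs[b].append((c,k,p,q));print(c,k,q.round(1),a)
    for b,x0 in(("box",(.58,-.165,.3)),("blk",(.548,.1755,.16))):
        g=lambda x:np.concatenate([proj(F[c],Rz(x[2])@p+[x[0],x[1],0])-q for c,k,p,q in obs[b]])
        r=least_squares(g,x0,loss="soft_l1");print(b,r.x.round(4),g(r.x).reshape(-1,2).round(1).tolist())
        if b=="box":print("keyhole",(Rz(r.x[2])@[0,.055,.091]+[r.x[0],r.x[1],0]).round(4))
E
python3 fit.py
```

```text
top plate [331.6 211.8] 189
top white [352.5 192.5] 52
top green [360.2 213.3] 27
top red [379.7 194.2] 168
top sq [219.8 221.6] 32
top rd [242.  217.4] 30
top cl [197.5 225.9] 31
scene plate [237.1 178.8] 133
scene white [210.1 180.4] 34
scene green [217.4 165.1] 33
scene red [192.6 164.7] 143
scene sq [331.2 235. ] 103
scene rd [310.  226.3] 89
scene cl [352.8 244.3] 86
box [ 0.581  -0.168   0.3291] [[-0.6, 0.3], [7.0, 20.7], [-8.7, -20.4], [-0.4, -0.3], [-0.2, -0.1], [6.9, -15.3], [-7.4, 15.7], [-0.6, -1.5]]
keyhole [ 0.5633 -0.116   0.091 ]
blk [0.5479 0.1764 0.1611] [[-0.6, 0.1], [-0.7, 0.2], [-0.7, -0.1], [-0.5, -0.1], [-0.5, -0.2], [-0.5, -0.6]]
```

```bash
sed -i 's/"white":("box",(-.028/"white":("box",(.028/; s/"green":("box",(.028/"green":("box",(-.028/' fit.py; python3 fit.py | tail -3
python3 -m crank '{"fingers":[120,120,120,120,120,120,120,120,120,120],"offset":[[0.6,1.2,0],[1.2,2.4,0],[1.8,3.6,0],[2.4,4.8,0],[3,6,0],[3.6,7.2,0],[4.2,8.4,0],[4.8,9.6,0],[5.4,10.8,0],[5.6,11.4,0]],"roll":[0.7,1.4,2.1,2.8,3.5,4.2,4.9,5.6,6.2,6.4]}'
python3 -m crank '{"fingers":[120,120,120,120,120,120,120,120,120,120],"offset":[[0.6,1.2,0],[1.2,2.4,0],[1.8,3.6,0],[2.4,4.8,0],[3,6,0],[3.6,7.2,0],[4.2,8.4,0],[4.8,9.6,0],[5.4,10.8,0],[5.7,11.4,0]],"roll":[0.7,1.4,2.1,2.8,3.5,4.2,4.9,5.6,6.2,6.4]}'
```

```text
box [ 0.5809 -0.1686  0.3244] [[-0.4, 0.2], [-0.6, 0.4], [-0.5, 0.0], [-0.1, -0.1], [-0.4, -0.2], [-0.3, 0.3], [-0.4, -0.2], [-0.7, -1.7]]
keyhole [ 0.5634 -0.1165  0.091 ]
blk [0.5479 0.1764 0.1611] [[-0.6, 0.1], [-0.7, 0.2], [-0.7, -0.1], [-0.5, -0.1], [-0.5, -0.2], [-0.5, -0.6]]
t: 2.1
ee_pos: [0.3784, -0.1643, 0.2057]
tool_rot: [2.706, 1.595, 0.001]
wrist_force: [0.2, -0.8, 0.2]
finger_gap: 0.0498
grip_force: 0.0
t: 3.1
ee_pos: [0.5491, 0.1781, 0.2051]
tool_rot: [-2.031, -2.396, -0.0]
wrist_force: [-0.8, -0.9, 0.1]
finger_gap: 0.0499
grip_force: 0.0
```

```bash
python3 -m crank '{"fingers":[120,120,120,120,120,120,120,120,120],"offset":[[-0.04,-0.05,-1],[-0.04,-0.05,-2],[-0.04,-0.05,-3],[-0.04,-0.05,-4],[-0.04,-0.05,-4.6],[-0.04,-0.05,-5],[-0.04,-0.05,-5.3],[-0.04,-0.05,-5.3],[-0.04,-0.05,-5.3]],"roll":[0,0,0,0,0,0,0,0,0]}'
python3 - <<'E'
from h import *
d=eyes.get_image("scene");im=d["img"][185:275,265:385];cv2.imwrite("pics/g1.png",cv2.resize(im,None,fx=6,fy=6,interpolation=cv2.INTER_CUBIC))
E
```

```text
t: 4.0
ee_pos: [0.5477, 0.1741, 0.0472]
tool_rot: [2.036, 2.392, 0.001]
wrist_force: [0.3, -0.2, 1.0]
finger_gap: 0.0498
grip_force: 0.0
```

View pics/g1.png

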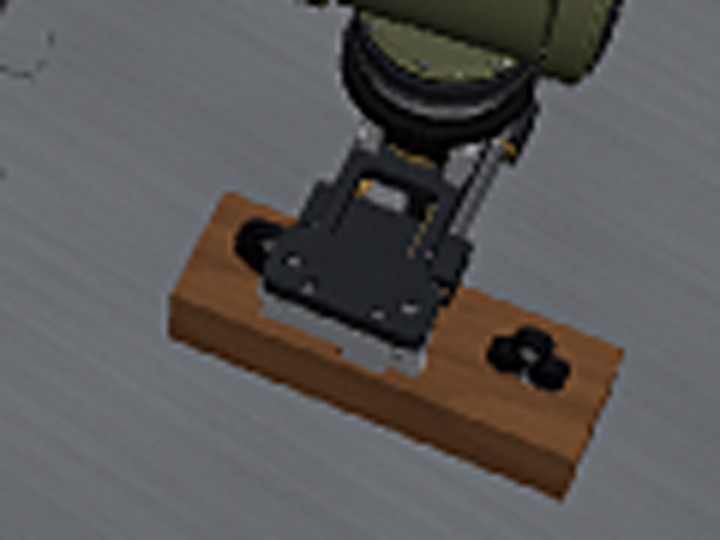

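```bash
python3 -m crank '{"fingers":[255,255,255,255,255,255,255],"offset":[[0,0.05,-0.05],[0,0.05,-0.05],[0,0.05,-0.05],[0,0.05,-0.05],[0,0.05,-0.05],[0,0.05,-0.05],[0,0.05,-0.05]],"roll":[0,0,0,0,0,0,0]}' 50
```

```text
t: 4.75
ee_pos: [0.5473, 0.1755, 0.045]
tool_rot: [2.036, 2.392, 0.0]
wrist_force: [0.4, -0.1, 0.8]
finger_gap: 0.0083
grip_force: 50.0
```

```bash
python3 -m crank '{"fingers":[255,255,255,255,255,255,255,255,255,255],"offset":[[0,0,0.3],[0,0,0.6],[0,0,0.9],[0,0,1.2],[0,0,1.6],[0,0,2.2],[0,0,3],[0,0,3.8],[0,0,4.4],[0,0,4.4]],"roll":[0,0,0,0,0,0,0,0,0,0]}'
python3 - <<'E'
from h import *
s=get_state();print(s["ee_pos"],s["tool_rot"])
d=eyes.get_image("scene");im=d["img"]
p=np.r_[s["ee_pos"],1];q=d["camera_from_world"]@p;K=d["intrinsics"];u=K[0,0]*q[0]/-q[2]+K[0,2];v=K[1,1]*-q[1]/-q[2]+K[1,2];print(u,v)
u,v=int(u),int(v);im=im[v-40:v+40,u-50:u+50];cv2.imwrite("pics/g2.png",cv2.resize(im,None,fx=7,fy=7,interpolation=cv2.INTER_CUBIC))
E
```

```text
t: 5.75
ee_pos: [0.5482, 0.1757, 0.18]
tool_rot: [2.035, 2.39, 0.006]
wrist_force: [0.0, 0.6, -0.5]
finger_gap: 0.0085
grip_force: 50.0
[0.54823276 0.17572772 0.18004247] [2.03450555 2.39026698 0.00600458]
335.45433948057024 209.1627839287506
```

View pics/g2.png

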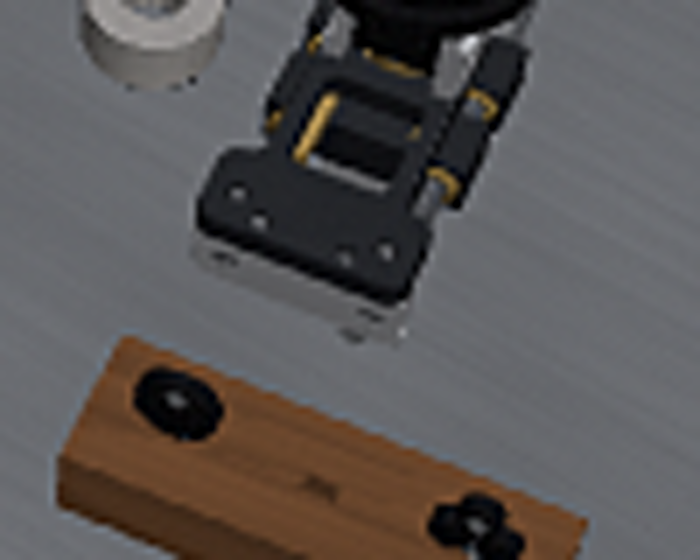

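The key is held and its slot (crop 318,487) is now empty. The round and clover keys haven't moved. Moving above the keyhole.

```bash
python3 -m crank '{"fingers":[255,255,255,255,255,255,255,255,255,255],"offset":[[0.05,-0.8,0],[0.1,-2,0],[0.2,-3.3,0],[0.3,-4.6,0],[0.4,-5.9,0],[0.45,-7.2,0],[0.5,-8.4,0],[0.52,-9.3,0],[0.52,-9.76,0],[0.52,-9.76,0]],"roll":[0.1,0.3,0.5,0.7,0.9,1.1,1.3,1.5,1.56,1.56]}'
python3 -m crank '{"fingers":[255,255,255,255],"offset":[[0,0,-0.6],[0,0,-1.2],[0,0,-1.55],[0,0,-1.55]],"roll":[0,0,0,0]}'
python3 - <<'E'
from h import *
ims=[]
for c in("scene","top"):
    s=get_state();print(s["ee_pos"],s["tool_rot"])
    d=eyes.get_image(c);im=d["img"]
    p=np.r_[s["ee_pos"],1];q=d["camera_from_world"]@p;K=d["intrinsics"];u=K[0,0]*q[0]/-q[2]+K[0,2];v=K[1,1]*-q[1]/-q[2]+K[1,2];print(u,v)
    u,v=int(u),int(v);im=im[v-30:v+30,u-30:u+30];ims.append(cv2.resize(im,(400,400),interpolation=cv2.INTER_CUBIC))
cv2.imwrite("pics/g3.png",np.hstack(ims))
E
```

```text
t: 6.8
ee_pos: [0.5625, -0.1183, 0.176]
tool_rot: [-1.836, -2.547, 0.001]
wrist_force: [0.7, 1.5, -0.3]
finger_gap: 0.0086
grip_force: 50.0
t: 7.2
ee_pos: [0.5623, -0.1161, 0.129]
tool_rot: [-1.832, -2.549, 0.001]
wrist_force: [-0.6, 1.3, -0.2]
finger_gap: 0.0086
grip_force: 50.0
[ 0.56232169 -0.11609064  0.1289721 ] [-1.83172994e+00 -2.54912208e+00  1.38268253e-03]
236.2321620741108 169.91542341515228
[ 0.56283677 -0.11644121  0.13019661] [-1.83293060e+00 -2.55029884e+00  3.99815383e-04]
333.091650095084 210.62108520382165
```

View pics/g3.png

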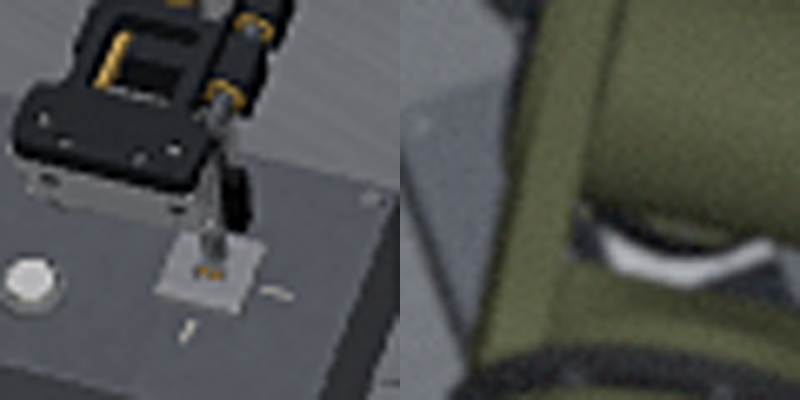

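The tip (crop 213,258) hangs just above the hole (crop 210,270) and is aligned. I'll descend and watch the force.

```bash
python3 -m crank '{"fingers":[255,255,255,255],"offset":[[0,0,-0.1],[0,0,-0.2],[0,0,-0.27],[0,0,-0.27]],"roll":[0,0,0,0]}'
python3 -m crank '{"fingers":[255,255,255],"offset":[[0,0,-0.07],[0,0,-0.13],[0,0,-0.13]],"roll":[0,0,0]}'
```

```text
t: 7.7
ee_pos: [0.5632, -0.1173, 0.1224]
tool_rot: [1.834, 2.55, 0.001]
wrist_force: [3.7, 1.3, -1.6]
finger_gap: 0.0085
grip_force: 50.0
t: 8.0
ee_pos: [0.5632, -0.1173, 0.1185]
tool_rot: [1.834, 2.55, 0.001]
wrist_force: [4.6, 1.8, 0.1]
finger_gap: 0.0086
grip_force: 50.0
```

It went into the hole, about 7 mm deep. Now rocking along the keyhole's long side while pushing past the pins.

```bash
python3 -m crank '{"fingers":[255,255,255,255,255,255,255,255,255,255],"offset":[[0.03,0,-0.1],[0,0.06,-0.15],[0,0.06,-0.15],[0.04,-0.06,-0.18],[0.04,-0.06,-0.18],[0,0.06,-0.22],[0,0.06,-0.22],[0.04,-0.06,-0.26],[0.04,-0.06,-0.26],[0.02,0,-0.26]],"roll":[0,0,0,0,0,0,0,0,0,0]}'
```

```text
t: 9.0
ee_pos: [0.5637, -0.1175, 0.1108]
tool_rot: [1.834, 2.55, -0.0]
wrist_force: [4.2, -5.7, 3.1]
finger_gap: 0.0089
grip_force: 50.0
```

```bash
python3 -m crank '{"fingers":[255,255,255,255,255,255,255,255,255,255],"offset":[[0,0.05,-0.05],[0,0.05,-0.08],[0.04,-0.08,-0.11],[0.04,-0.08,-0.14],[0,0.05,-0.17],[0,0.05,-0.2],[0.04,-0.08,-0.23],[0.04,-0.08,-0.26],[0.02,0,-0.28],[0.02,-0.01,-0.28]],"roll":[0,0,0,0,0,0,0,0,0,0]}'
```

```text
t: 10.0
ee_pos: [0.5641, -0.1174, 0.102]
tool_rot: [-1.834, -2.551, -0.0]
wrist_force: [4.2, 0.9, -1.0]
finger_gap: 0.0087
grip_force: 50.0
```

Moving freely, about 6 mm to go.

```bash
python3 -m crank '{"fingers":[255,255,255,255,255,255,255,255,255,255],"offset":[[0,0.06,-0.04],[0,0.06,-0.06],[0.04,-0.06,-0.09],[0.04,-0.06,-0.12],[0,0.06,-0.15],[0,0.06,-0.18],[0.04,-0.06,-0.2],[0.04,-0.06,-0.22],[0.02,0,-0.23],[0.02,0,-0.23]],"roll":[0,0,0,0,0,0,0,0,0,0]}'
```

```text
t: 11.0
ee_pos: [0.5649, -0.118, 0.0959]
tool_rot: [1.834, 2.55, -0.0]
wrist_force: [-1.6, -1.1, 7.0]
finger_gap: 0.0087
grip_force: 50.0
```

```bash
python3 -m crank '{"fingers":[255,255,255,255,255,255,255],"offset":[[0,0,-0.03],[-0.02,0.06,-0.04],[-0.02,0.06,-0.05],[0.02,-0.06,-0.06],[0.02,-0.06,-0.06],[0,0,-0.06],[0,0,-0.06]],"roll":[0,0,0,0,0,0,0]}'
python3 -m crank '{"fingers":[255,255],"offset":[[0,0,0],[0,0,0]],"roll":[0,0]}'
```

```text
t: 11.7
ee_pos: [0.5655, -0.1181, 0.0958]
tool_rot: [1.832, 2.548, 0.001]
wrist_force: [-5.3, 0.2, 22.7]
finger_gap: 0.0083
grip_force: 50.0
t: 11.9
ee_pos: [0.5655, -0.1181, 0.0958]
tool_rot: [1.833, 2.548, 0.001]
wrist_force: [-5.3, 0.3, 22.6]
finger_gap: 0.0088
grip_force: 50.0
```

Seated: z stalls at 0.0958 (shoulder about 0.091) and force rises like a hard stop. Turning clockwise.

```bash
python3 -m crank '{"fingers":[255,255,255,255,255,255,255,255,255,255],"offset":[[-0.02,0,0.02],[-0.02,0,0.02],[-0.02,0,0.02],[-0.02,0,0.02],[-0.02,0,0.02],[-0.02,0,0.02],[-0.02,0,0.02],[-0.02,0,0.02],[-0.02,0,0.02],[-0.02,0,0.02]],"roll":[-0.2,-0.6,-1.1,-1.7,-2.3,-3,-3.7,-4.4,-5,-5]}' 55
python3 - <<'E'
from h import *
s=get_state();print(s["torque"].round(3),s["wrist_force"].round(1))
E
```

```text
t: 12.9
ee_pos: [0.5637, -0.118, 0.0958]
tool_rot: [-2.434, -1.986, 0.001]
wrist_force: [-11.9, -0.5, 23.1]
finger_gap: 0.0085
grip_force: 55.0
[2.000e-03 2.528e+00 1.490e-01] [-11.9  -0.5  23.1]
```

```bash
python3 -m crank '{"fingers":[255,255,255,255,255,255,255,255,255],"offset":[[-0.03,0,0],[-0.03,0,0],[-0.03,0,0],[-0.03,0,0],[-0.03,0,0],[-0.03,0,0],[-0.03,0,0],[-0.03,0,0],[-0.03,0,0]],"roll":[-0.5,-1.2,-1.9,-2.6,-3.3,-4,-4.7,-5,-5]}'
python3 - <<'E'
from h import *
s=get_state();print(s["torque"].round(3),s["wrist_force"].round(1))
E
```

```text
t: 13.8
ee_pos: [0.5625, -0.1175, 0.0959]
tool_rot: [-2.863, -1.29, 0.002]
wrist_force: [-14.0, 3.2, 25.4]
finger_gap: 0.0091
grip_force: 55.1
[0.82  3.124 0.221] [-14.    3.2  25.4]
```

```bash
python3 -m crank '{"fingers":[255,255,255,255,255,255,255,255,255],"offset":[[-0.03,0,0.02],[-0.05,0.01,0.02],[-0.05,0.01,0.02],[-0.05,0.01,0.02],[-0.05,0.01,0.02],[-0.05,0.01,0.02],[-0.05,0.01,0.02],[-0.05,0.01,0.02],[-0.05,0.01,0.02]],"roll":[-0.5,-1.2,-1.9,-2.6,-3.3,-4,-4.5,-4.8,-4.8]}' 60
python3 - <<'E'
from h import *
s=get_state();print(s["torque"].round(3),s["wrist_force"].round(1))
E
```

```text
t: 14.7
ee_pos: [0.5614, -0.1166, 0.0959]
tool_rot: [-3.094, -0.537, 0.001]
wrist_force: [-7.6, 7.2, 17.9]
finger_gap: 0.0085
grip_force: 60.0
[1.545 1.756 0.186] [-7.6  7.2 17.9]
```

```bash
python3 -m crank '{"fingers":[255,255,255,255,255,255],"offset":[[-0.02,0.02,0],[-0.02,0.02,0],[-0.02,0.02,0],[-0.02,0.02,0],[-0.02,0.02,0],[-0.02,0.02,0]],"roll":[-0.4,-0.8,-1.2,-1.6,-1.6,-1.6]}' 60
python3 - <<'E'
from h import *
s=get_state();print(s["torque"].round(3),s["wrist_force"].round(1))
E
python3 -m crank '{"fingers":[255,255,255,255],"offset":[[0,0,0],[0,0,0],[0,0,0],[0,0,0]],"roll":[-0.3,-0.6,-0.6,-0.6]}' 60
python3 - <<'E'
from h import *
s=get_state();print(s["torque"].round(3),s["wrist_force"].round(1))
E
```

```text
t: 15.3
ee_pos: [0.5611, -0.1161, 0.0959]
tool_rot: [-3.128, -0.278, -0.0]
wrist_force: [-4.5, 5.5, 15.8]
finger_gap: 0.0088
grip_force: 60.0
[1.388 1.2   0.159] [-4.5  5.5 15.8]
t: 15.7
ee_pos: [0.5611, -0.116, 0.0959]
tool_rot: [-3.135, -0.18, -0.0]
wrist_force: [-5.0, 7.6, 16.3]
finger_gap: 0.0084
grip_force: 60.0
[1.558 1.311 0.17 ] [-5.   7.6 16.3]
```

```bash
python3 -m crank '{"fingers":[255,255,255,255],"offset":[[0,0.02,0],[0,0.02,0],[0,0.02,0],[0,0.02,0]],"roll":[-0.3,-0.6,-0.6,-0.6]}' 60
python3 - <<'E'
from h import *
s=get_state();print(s["torque"].round(3),s["wrist_force"].round(1))
d=eyes.get_image("scene");im=d["img"][135:195,197:277];cv2.imwrite("pics/g4.png",cv2.resize(im,None,fx=9,fy=9,interpolation=cv2.INTER_CUBIC))
for r in eyes.regions_of("scene","key"):
    P=cloud(d)[r["pixels"]];print(r["confidence"],r["location"],len(P),np.median(P,0))
E
```

```text
t: 16.1
ee_pos: [0.5611, -0.1157, 0.0959]
tool_rot: [-3.14, -0.081, -0.0]
wrist_force: [-5.9, 5.5, 15.1]
finger_gap: 0.0085
grip_force: 60.0
[1.164 1.295 0.224] [-5.9  5.5 15.1]
0.49 [233.0, 176.3] 39 [ 0.576904   -0.11190217  0.11467745]
```

View pics/g4.png

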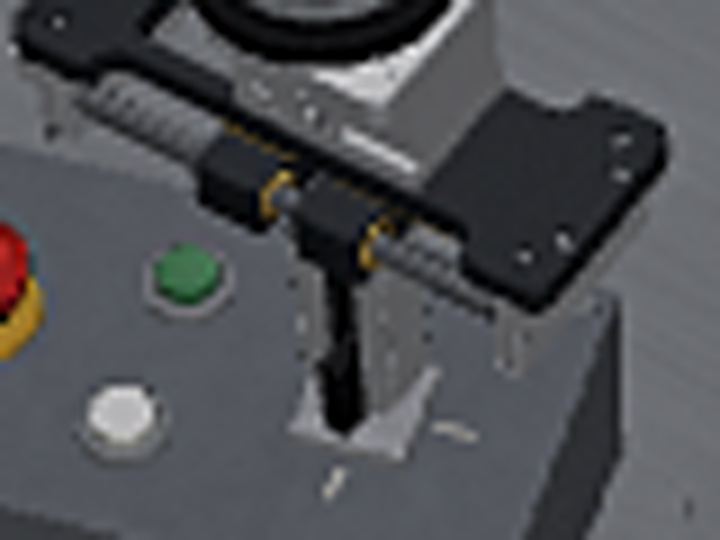

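The head (crop 343,400) is seen edge-on, turned about a quarter turn and down on the plate. Torque is now rising as it should at the stop. One more small nudge to confirm.

```bash
python3 -m crank '{"fingers":[255,255,255,255,255],"offset":[[0,0,0],[0,0,0],[0,0,0],[0,0,0],[0,0,0]],"roll":[-0.2,-0.4,-0.4,-0.4,-0.4]}' 60
python3 - <<'E'
from h import *
s=get_state();print(s["torque"].round(3),s["wrist_force"].round(1))
E
```

```text
t: 16.7
ee_pos: [0.5612, -0.1156, 0.0959]
tool_rot: [-3.141, -0.016, -0.0]
wrist_force: [-5.1, 5.5, 16.8]
finger_gap: 0.0088
grip_force: 60.0
[1.289 1.192 0.243] [-5.1  5.5 16.8]
```

```bash
python3 -c "
from h import *
print(finish_job())"
```

```text
the job is handed in; nothing more can be done
None
```

The job is handed in at about 17 s of the 51 s limit: the square-headed key is fully home, turned clockwise to what the rising torque indicates is the stop, and still gripped at 60 N. The verdict wasn't shown to me, and I did not check the other bench items at the end.

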